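# Put the two stacking pot sets together on their stands

## Task

Put the two stoneware stacking sets together for display. On the larger wooden stand: the tall wide pot, then the low wide pot on top of it, then the larger lid; on the smaller stand: the narrow pot and the smaller lid, every foot and plug fully home in what is below it. Set each piece down gently without dropping it, tip no pot over, and leave the loose garlic bulb, the ginger root and the oil bottle where they are.

Things in the scene. Friction and masses are not known exactly. Their poses are not given: they have to be found in the camera images.
- tall_pot: Tall wide pot: open, straight-sided cream stoneware, 66 mm outside diameter, rim 67 mm above the origin, mouth 56 mm across; stands on a tapered foot 9 mm high, 43 mm across below, 52 mm at its top, the 66 mm body beginning above it. Seated, the body's lower edge rests on the rim below, the foot inside that mouth. Origin: centre of its underside, z up; round. About 0.18 kg.
- low_pot: Low wide pot: like the tall wide pot, same 66 mm diameter, 56 mm mouth and foot, but its rim is only 43 mm above the origin. Seated on the tall pot its origin is 58 mm above the tall pot's. Origin: centre of its underside, z up; round. About 0.13 kg.
- narrow_pot: Narrow pot: same cream stoneware, 48 mm outside diameter, rim 59 mm above the origin, mouth 39 mm across; stands on a tapered foot 9 mm high, 26 mm across below, 35 mm at its top, the 48 mm body beginning above it. Origin: centre of its underside, z up; round. About 0.10 kg.
- wide_lid: Larger dark wooden lid: disc 66 mm across, its top 17 mm above the origin, with a round cream stoneware knob 20 mm across (17 mm neck) reaching 39 mm above the origin; stands on a tapered foot 9 mm high, 43 mm across below, 52 mm at its top: the plug for a wide pot's mouth. Seated on the low pot its origin is 34 mm above the pot's. Origin: centre of its underside, z up; round. About 0.05 kg.
- narrow_lid: Smaller dark wooden lid: disc 48 mm across, its top 17 mm above the origin, with a round cream stoneware knob 18 mm across (15 mm neck) reaching 39 mm above the origin; stands on a tapered foot 9 mm high, 26 mm across below, 35 mm at its top: the plug for the narrow pot's mouth. Seated, its origin is 50 mm above the pot's. Origin: centre of its underside, z up; round. About 0.03 kg.
- wide_stand: The larger round stand of pale wood, fixed: 92 mm across, 18 mm high, with a round recess in the middle of its top, 56 mm across and 10 mm deep, for a wide pot's foot. A seated pot's origin is 9 mm above the stand's origin, its axis on the stand's. Origin: centre of its underside, on the table; z up.
- narrow_stand: The smaller round stand of pale wood, fixed: 68 mm across, 18 mm high, with a round recess in the middle of its top, 39 mm across and 10 mm deep, for the narrow pot's foot. A seated pot's origin is 9 mm above the stand's origin, its axis on the stand's. Origin: centre of its underside, on the table; z up.
- garlic_bulb: Bystander: one loose white garlic bulb about 50 mm across and 50 mm high, among the pots and stands. Origin: centre of its underside. To be left where it is.
- ginger_root: Bystander: one loose light-brown knobbly ginger root about 76 mm long (along its x), 50 mm wide and 30 mm high, among the pots and stands. Origin: centre of its underside. To be left where it is.
- oil_bottle: Bystander: green glass oil bottle with a steel cap, 48 mm across and 150 mm high, upright at the left or right side of the working area. Origin: centre of its underside. To be left where it is.
There are look-alikes about, which are no part of the job. What is shaped like the wide_lid but green or pink is not meant. Leave any turquoise look-alike of the narrow_lid alone.

How it is judged:
At the end, for the whole second after the job is handed in: Tall pot on larger stand, low pot on tall pot, larger lid on low pot; narrow pot on smaller stand, smaller lid on narrow pot: each within 6 mm of the axis of what it stands on, within 3 mm of its seated height, within 4 degrees of upright, and at rest (under 20 mm/s) (horizontal distance between tall_pot and wide_stand below 0.006 m and z of tall_pot in the frame of wide_stand between 0.006 and 0.012 m and angle between each of tall_pot, low_pot, wide_lid, narrow_pot, narrow_lid's own z axis and vertical below 0.07 rad and linear speed of each of tall_pot, low_pot, wide_lid, narrow_pot, narrow_lid below 0.02 m/s and angular speed of each of tall_pot, low_pot, wide_lid, narrow_pot, narrow_lid below 0.2 rad/s and horizontal distance between low_pot and tall_pot below 0.006 m and z of low_pot in the frame of tall_pot between 0.055 and 0.061 m and horizontal distance between wide_lid and low_pot below 0.006 m and z of wide_lid in the frame of low_pot between 0.031 and 0.037 m and horizontal distance between narrow_pot and narrow_stand below 0.006 m and z of narrow_pot in the frame of narrow_stand between 0.006 and 0.012 m and horizontal distance between narrow_lid and narrow_pot below 0.006 m and z of narrow_lid in the frame of narrow_pot between 0.047 and 0.053 m); the robot touches nothing.
It fails at once if the garlic bulb, the ginger root or the oil bottle is shifted by more than 30 mm (distance of any of garlic_bulb, ginger_root, oil_bottle from where it was at the start of the episode above 0.03 m).
It fails at once if a pot is tipped over (more than 45 degrees) (angle between any of tall_pot, low_pot, narrow_pot's own z axis and vertical above 0.785 rad).
It fails at once if a pot or lid is dropped from more than about 20 mm (moves at over 0.6 m/s while not in the fingers) ((linear speed of tall_pot above 0.6 m/s and contact force between tall_pot and the fingers below 0.3 N) or (linear speed of low_pot above 0.6 m/s and contact force between low_pot and the fingers below 0.3 N) or (linear speed of wide_lid above 0.6 m/s and contact force between wide_lid and the fingers below 0.3 N) or (linear speed of narrow_pot above 0.6 m/s and contact force between narrow_pot and the fingers below 0.3 N) or (linear speed of narrow_lid above 0.6 m/s and contact force between narrow_lid and the fingers below 0.3 N)).
It also fails if it takes over 136 s, if anything falls off the work surface, if the arm or the gripper's body presses on something with over 40 N, if the wrist force passes 120 N, or if a joint passes its speed limit or range.

## Robot

A 6-joint arm with a two-finger parallel gripper is mounted at the origin on the work surface. World frame = base frame: x ahead of the robot, y to its left, z up, the work surface at z = 0. Lengths are in m, angles in rad, forces in N, time in s.
With the tool pointing down it reaches from about 0.275 to 1 m from the base axis. Payload 8.4 kg.
Tool frame: the origin (TCP) lies at the very end of the fingers, on their centre line; the grasp point (between the pads) lies 19 mm behind it; z points along the fingers, y is the line along which they close (so a half turn about z gives the same grasp; the last joint's range is limited). The gripper opens to 85 mm and grips with 20 to 120 N. Pads are 22 mm wide; open, the fingers measure 114 mm over their backs; the gripper's body (76 mm by 85 mm) begins 54 mm behind the grasp point. The pads swing forward as they close: fully open they stand 13 mm farther back than shut.
Start: joints at [1.265, 0.353, 1.633, -0, 1.155, -0.002], TCP at [0.187, 0.596, 0.231] pointing down, gripper open.
Joint ranges: [-2.63, 2.63], [-0.92, 2.1], [0.06, 2.66], [-1.3, 4.44], [0, 2.69], [-3.02, 3.02]. Speed limits (rad/s): [2.22, 2.22, 2.79, 3.14, 3.14, 3.14].

## Interface

Orientations are given as a rotation vector (axis times angle).
In Python, from cell import robot, fingers, readout, eyes, models gives the robot as it stands. The module is installed in compiled form; this text tells all that it offers. Calls block until the motion is done:
- robot.move_to(position, orientation): joint-space move of the TCP to a pose.
- robot.move_linear(position, rate=0.15, attitude=None, guard=None): straight line of the TCP; attitude=None keeps the orientation; rate is the mean speed in m/s. With guard (N) it stops when the force on the tool has changed by that much, and returns True; else False.
- robot.movej(angles): joint-space move.
- fingers.command_gripper(opening, strength=None): opening from 0.0 (shut) to 1.0 (fully open); strength is the grip in N (None keeps the last); returns when the fingers have stopped.
- robot.sleep(seconds).
- robot.solve_ik(position, orientation): joint angles nearest the present ones, or None.
- readout.get_state(): the state.
- eyes.get_image(name): name is "scene" or "top" or "wrist"; returns a dict with "frame" (384x512x3 uint8, red, green, blue), "range_z" (384x512 float32, m along the optical axis (not along the pixel's ray), 0 where there is no reading), "vfov" (degrees; the focal length in pixels is half the picture's height over the tangent of half this angle, whatever the lens; pixels are square), "cx", "cy" (the principal point, pixels), "T" (4x4, takes a point from camera to world coordinates); the wrist camera has in their place "mount" (4x4, takes a point from camera to tool coordinates, whose origin is the TCP and whose axes are the flange's). Camera axes: x right, y up, looking along -z (the intrinsics and any distortion apply to the point x, -y, -z); pixel columns grow to the right and rows downward; lengths in m; the calibration is good to about 2 mm. A picture is of the moment at which its call begins: read the wrist's pose just before it.
A pose or a line that the arm cannot do raises robot.PlanningError and nothing moves.
- robot.hand_in(): hands the job in; it is judged then, once.
Trained networks look in a picture, given as the dict that the camera call returned (one of the last four; its "shot" number tells which), for a name from the list of things; names that differ only in an ending like _2 or _b are one class to them, and where a whole thing is asked for, a point or a joint stands for the part that bears it (a point fixed in the world has none). Each returns a list of dicts, best first, with "p" (0 to 1); they miss things now and then, are a little off and sometimes report something else, mostly with a low value. They report only what shows in the picture. A call takes as long as a camera call. They do not tell look-alikes from the thing itself.
- models.spot_in(thing, picture): "location" ([x, y, z] in m, in the coordinates of the camera as it stood for that picture, good to about 4 mm: the middle of the surface that is visible of it).
- models.outline_of(thing, picture): "mask" (384x512 bool, what is visible of it).
- models.pinpoint(thing, picture): "location" ([x, y, z] in m, in the coordinates of the camera as it stood for that picture, good to about 4 mm: a listed point, or the origin of a listed thing).
The state is a dict: "time": time; "joints": joint angles; "dq": joint speeds; "tau": joint torques, N m; "tool_pos": TCP position; "tool_rot": TCP orientation; "ft_force": force on the tool from outside, world axes, zero at the start; "moment": the same for the moment, N m; "gripper_width": opening from 0.0 (shut) to 1.0 (fully open); "grip_force": force on a finger pad.
Only numpy, scipy, OpenCV 4.12 (cv2) and the standard library are available. Lean on these libraries where they do the work, as an engineer would, in place of code of your own. Each camera call takes 0.05 s, during which the arm holds its last target. There are 200 camera calls.

## Working session

There is one attempt and no reset: what is moved stays moved. The work goes in short steps, each a Python script; the robot and the scene stay as the last script left them, time stands still between calls to the robot, and variables do not carry over. Pictures are saved under pics/ and viewed, at most 14 in all, crops included, and the job is handed in when it is done.

```bash
mkdir -p pics; cat > h.py <<'E'
from cell import robot, fingers, readout, eyes, models
import numpy as np, cv2
from scipy.spatial.transform import Rotation as R
def f_of(im): return im["frame"].shape[0]/2/np.tan(np.radians(im["vfov"])/2)
def T_of(im,st=None):
    if "T" in im: return np.array(im["T"])
    T=np.eye(4); T[:3,:3]=R.from_rotvec(st["tool_rot"]).as_matrix(); T[:3,3]=st["tool_pos"]
    return T@np.array(im["mount"])
def cloud(im,T):
    f=f_of(im); d=im["range_z"]; v,u=np.mgrid[:d.shape[0],:d.shape[1]]
    P=np.stack([(u-im["cx"])/f*d,-(v-im["cy"])/f*d,-d],-1)
    return P@T[:3,:3].T+T[:3,3]
def w(T,p): return T[:3,:3]@np.array(p)+T[:3,3]
def save(im,n,crop=None,s=1):
    a=im["frame"][...,::-1]
    if crop: a=a[crop[1]:crop[3],crop[0]:crop[2]]
    cv2.imwrite("pics/"+n,cv2.resize(a,None,fx=s,fy=s,interpolation=cv2.INTER_CUBIC))
E
python3 - <<'E'
from h import *
for n in ("top","scene"):
    im=eyes.get_image(n); save(im,n+"1.png",s=1.5); T=T_of(im)
    print(n,{k:im[k] for k in im if k not in("frame","range_z")})
    f=f_of(im)
    for t in "tall_pot low_pot narrow_pot wide_lid narrow_lid wide_stand narrow_stand garlic_bulb ginger_root oil_bottle".split():
        for r in models.pinpoint(t,im):
            l=r["location"]; print(t,round(r["p"],2),w(T,l).round(3),"px",round(im["cx"]-f*l[0]/l[2]),round(im["cy"]+f*l[1]/l[2]))
print(readout.get_state())
E
```

```text
top {'vfov': 56.3641282545077, 'cx': 256.8434761088759, 'cy': 190.01824936560686, 'T': array([[-0.00520879,  0.99717156, -0.07497827,  0.4406089 ],
       [-0.99980546, -0.00376677,  0.01936107,  0.07549689],
       [ 0.01902389,  0.07506453,  0.9969972 ,  0.90025099],
       [ 0.        ,  0.        ,  0.        ,  1.        ]]), 'shot': 1}
tall_pot 0.88 [0.631 0.259 0.   ] px 177 142
low_pot 0.85 [ 0.446 -0.314  0.002] px 405 214
narrow_pot 0.89 [ 0.652 -0.233 -0.003] px 370 134
narrow_pot 0.42 [ 0.447 -0.122  0.002] px 329 214
wide_lid 0.92 [ 0.446 -0.12  -0.   ] px 328 214
wide_lid 0.75 [ 0.347 -0.207  0.001] px 363 254
wide_lid 0.71 [ 0.57  -0.097 -0.002] px 318 166
wide_lid 0.2 [0.46  0.322 0.006] px 151 210
narrow_lid 0.88 [0.46  0.321 0.006] px 151 210
narrow_lid 0.55 [ 0.358  0.322 -0.001] px 151 251
narrow_lid 0.3 [0.642 0.121 0.002] px 232 137
wide_stand 0.9 [0.472 0.138 0.004] px 225 204
narrow_stand 0.93 [ 0.635  0.016 -0.003] px 273 141
narrow_stand 0.34 [ 0.461 -0.001 -0.   ] px 280 209
garlic_bulb 0.56 [0.642 0.118 0.003] px 233 137
ginger_root 0.61 [ 0.462 -0.002 -0.
[... 1138 characters left out ...]
px 76 247
{'time': 1.1, 'joints': array([ 1.26457341e+00,  3.52974832e-01,  1.63341181e+00, -1.47321807e-05,
        1.15518068e+00, -2.37314545e-03]), 'dq': array([ 2.24380427e-03,  8.86085661e-04,  1.05930932e-03, -1.71739731e-04,
       -2.49266197e-03, -3.00233191e-05]), 'tau': array([-9.80050645e-04, -6.05188608e+01, -3.42429936e+01, -1.43068964e-04,
        1.15622701e-03, -1.42155659e-05]), 'tool_pos': array([0.18698683, 0.59637676, 0.23129164]), 'tool_rot': array([4.75440334e-01, 3.10539092e+00, 3.60751205e-05]), 'ft_force': array([ 0.26346478,  0.18380076, -0.14203751]), 'moment': array([-0.0531606 , -0.04582174,  0.01099375]), 'grip_force': 0.0, 'gripper_width': 0.9952488381231862}
```

View pics/top1.png

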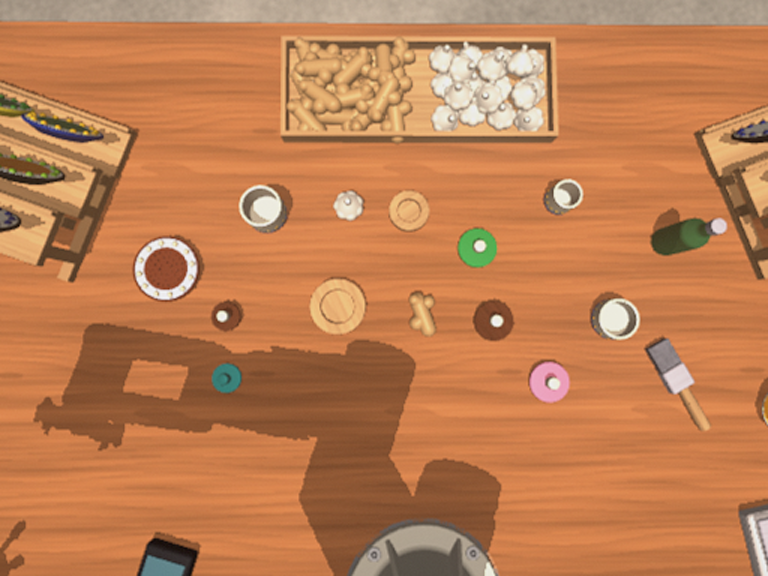

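View pics/scene1.png

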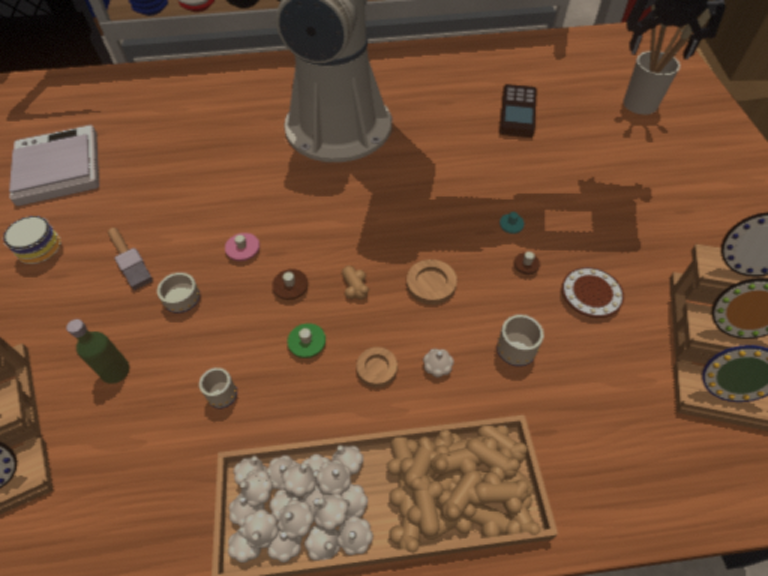

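Top-view candidates (512-px frame):
- **wide_lid:** brown (328,214), green (318,166) or pink (363,254). I choose the brown one.
- **narrow_lid:** brown (151,210) or turquoise (151,251). I choose the brown one.
- **Pots:** tall (177,142), low (405,214), narrow (370,134).
- **Stands:** wide (225,204), narrow (273,141).
- **Red-filled plate:** at (111,178), not part of the job.

Next I'll refine the centres from depth and check both lids in one crop.

```bash
cat >> h.py <<'E'
NOM=dict(tall_pot=(.631,.259,.067,.033),low_pot=(.447,-.316,.043,.033),narrow_pot=(.653,-.233,.059,.024),wide_lid=(.449,-.119,.017,.033),
 narrow_lid=(.46,.322,.017,.024),wide_stand=(.472,.139,.018,.046),narrow_stand=(.635,.017,.018,.034))
def fit(P,name,base=0,nom=None,tol=.004):
    x,y,z,r=NOM[name]
    if nom is not None: x,y=nom
    z+=base
    for _ in range(3):
        m=(np.hypot(P[...,0]-x,P[...,1]-y)<r+.006)&(abs(P[...,2]-z)<tol)
        if m.sum()<10: return None
        q=P[m][:,:2]; c,rr=cv2.minEnclosingCircle(q.astype(np.float32)); x,y=c
    return np.r_[c,rr,q.mean(0),np.median(P[m][:,2]),m.sum()]
def down(phi=0.): a=(phi+np.pi/2)/2; return np.pi*np.array([np.cos(a),np.sin(a),0])
def look():
    robot.sleep(.15); st=readout.get_state(); im=eyes.get_image("wrist"); return im,T_of(im,st)
E
python3 - <<'E'
from h import *
im=eyes.get_image("top"); P=cloud(im,T_of(im))
for n in NOM: print(n,fit(P,n).round(4))
a=cv2.resize(im["frame"][180:280,120:200],None,fx=5,fy=5); b=cv2.resize(im["frame"][180:280,300:380],None,fx=5,fy=5)
cv2.imwrite("pics/lids.png",np.hstack([a,b])[...,::-1])
im=eyes.get_image("wrist");print(im["mount"].round(3),im["vfov"])
for n,(x,y,_,_) in NOM.items(): print(n,[None if (s:=robot.solve_ik([x,y,z],down())) is None else s.round(2) for z in (.03,.3)])
E
```

```text
tall_pot [6.282e-01 2.562e-01 3.300e-02 6.277e-01 2.573e-01 6.660e-02 1.820e+02]
low_pot [ 4.486e-01 -3.151e-01  3.340e-02  4.489e-01 -3.152e-01  4.210e-02
  1.730e+02]
narrow_pot [ 6.488e-01 -2.331e-01  2.390e-02  6.497e-01 -2.322e-01  5.790e-02
  1.120e+02]
wide_lid [ 4.471e-01 -1.189e-01  3.300e-02  4.468e-01 -1.180e-01  1.640e-02
  4.760e+02]
narrow_lid [4.568e-01 3.211e-01 2.410e-02 4.565e-01 3.196e-01 1.670e-02 2.430e+02]
wide_stand [4.722e-01 1.385e-01 4.580e-02 4.725e-01 1.387e-01 1.760e-02 6.830e+02]
narrow_stand [6.318e-01 1.970e-02 3.390e-02 6.310e-01 1.980e-02 1.750e-02 3.790e+02]
[[-0.001  0.95   0.312  0.08 ]
 [ 1.     0.     0.001 -0.001]
 [ 0.001  0.312 -0.95  -0.143]
 [ 0.     0.     0.     1.   ]] 69.70723568600775
tall_pot [array([ 0.39,  0.66,  1.63, -0.  ,  0.85,  0.39]), array([ 0.39,  0.39,  1.42, -0.  ,  1.33,  0.39])]
low_pot [array([-0.62,  0.51,  1.94, -0.  ,  0.69, -0.62]), array([-0.62,  0.17,  1.72, -0.  ,  1.25, -0.62])]
narrow_pot [array([-0.34,  0.67,  1.6 , -0.  ,  0.87, -0.34]), array([-0.34,  0.41,  1.4 , -0.  ,  1.34, -0.34])]
wide_lid [array([-0.26,  0.42,  2.12, -0.  ,  0.6 , -0.26]), array([-0.26,  0.03,  1.88, -0.  ,  1.23, -0.26])]
narrow_lid [array([ 0.61,  0.52,  1.91, -0.  ,  0.71,  0.61]), array([ 0.61,  0.19,  1.69, -0.  ,  1.26,  0.61])]
wide_stand [array([ 0.28,  0.45,  2.06, -0.  ,  0.63,  0.28]), array([ 0.28,  0.08,  1.83, -0.  ,  1.24,  0.28])]
narrow_stand [array([ 0.02,  0.61,  1.74, -0.  ,  0.79,  0.02]), array([ 0.02,  0.31,  1.53, -0.  ,  1.29,  0.02])]
```

View pics/lids.png

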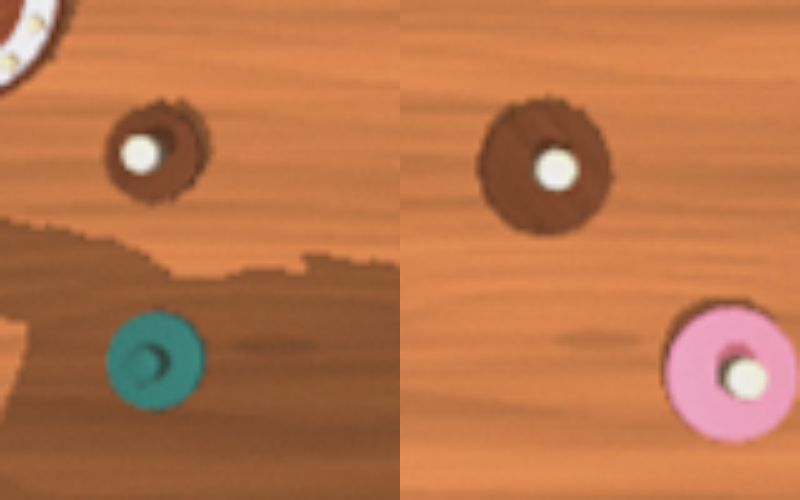

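Both brown lids are confirmed: the smaller at crop (155,155), the larger at (545,165). The fitted radii match the spec. Starting with the tall pot.

```bash
cat >> h.py <<'E'
TOP=dict(tall_pot=(.628,.2567),low_pot=(.4487,-.3151),narrow_pot=(.6492,-.2327),wide_lid=(.447,-.1185),narrow_lid=(.4567,.3205),wide_stand=(.4723,.1386),narrow_stand=(.6315,.0197))
def go(x,y,z): robot.move_to([x,y,z],down())
def survey(n,base=0,z=.2,nom=None):
    x,y=TOP[n] if nom is None else nom
    go(x,y,z+base); im,T=look(); f=fit(cloud(im,T),n,base,nom=(x,y)); print(n,"wrist fit",None if f is None else f.round(4)); return f,im
def pick(n,xy,tcpz,opening=1.,force=40,base=0):
    fingers.command_gripper(opening); x,y=xy
    hit=robot.move_linear([x,y,tcpz+base],rate=.12,guard=8)
    fingers.command_gripper(0.,force); s=readout.get_state()
    print("pick",n,"hit",hit,"w",round(s["gripper_width"],3),"gf",round(s["grip_force"],1),"z",s["tool_pos"][2].round(4),"t",s["time"])
    robot.move_linear([x,y,tcpz+base+.03],rate=.06)
def place(xy,tcpz,lift=.2,op=1.):
    """tcpz: tool height when seated"""
    x,y=xy; p=readout.get_state()["tool_pos"]; 
    robot.move_linear([p[0],p[1],lift],rate=.2); robot.move_linear([x,y,lift],rate=.2)
    robot.move_linear([x,y,tcpz+.014],rate=.12); robot.sleep(.2)
    hit=robot.move_linear([x,y,tcpz-.002],rate=.02,guard=4); s=readout.get_state()
    e=s["tool_pos"][2]-tcpz; print("place hit",hit,"dz",e.round(4),"F",s["ft_force"].round(1),"t",s["time"])
    return e
def release(op=1.,up=.1):
    fingers.command_gripper(op); robot.sleep(.1); p=readout.get_state()["tool_pos"]
    robot.move_linear([p[0],p[1],p[2]+up],rate=.15)
E
python3 - <<'E'
from h import *
go(.3,.45,.25)
f,_=survey("wide_stand"); g,im=survey("tall_pot"); save(im,"w_tall.png")
pick("tall_pot",g[:2],.025)
e=0
im,T=look(); save(im,"w_held.png"); print("held",fit(cloud(im,T),"tall_pot",.03,nom=g[:2]))
E
```

```text
wide_stand wrist fit [4.730e-01 1.357e-01 4.610e-02 4.729e-01 1.380e-01 1.820e-02 2.752e+03]
tall_pot wrist fit [6.294e-01 2.540e-01 3.300e-02 6.293e-01 2.549e-01 6.700e-02 8.990e+02]
pick tall_pot hit False w 0.75 gf 44.0 z 0.026 t 6.8333
held [6.29076540e-01 2.60632902e-01 3.88830453e-02 6.28642908e-01
 2.62056305e-01 9.54825662e-02 4.68500000e+03]
```

View pics/w_held.png

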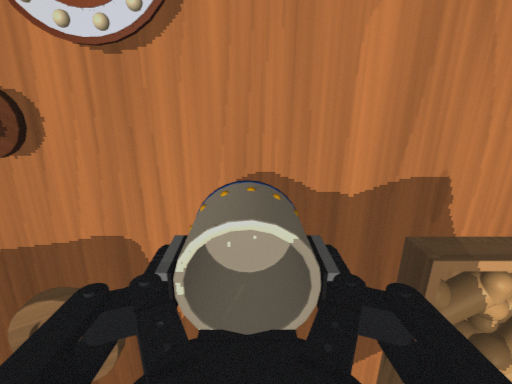

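The wrist picture shows the tall pot held upright, its rim centred near (250,277) between the fingers. Now placing it on the larger stand.

```bash
python3 - <<'E'
from h import *
e=place((.473,.1360),.026+.009)
if abs(e)<.0035:
    release(up=.12)
    go(.473,.136,.25); im,T=look(); print(fit(cloud(im,T),"tall_pot",.009,nom=(.473,.136)).round(4))
else: print("NOT SEATED")
E
```

```text
place hit True dz -0.0 F [-0.3 -0.2  6.3] t 11.9583
[4.717e-01 1.355e-01 3.300e-02 4.717e-01 1.366e-01 7.590e-02 7.130e+02]
```

```bash
python3 - <<'E'
from h import *
g,im=survey("low_pot",z=.2)
pick("low_pot",g[:2],.008)
z0=readout.get_state()["tool_pos"][2]-.03
robot.move_linear([*g[:2],.2],rate=.2)
e=place((.4722,.1355),z0+.009+.058,lift=.2)
if abs(e)<.0035:
    release(up=.1); go(.472,.1355,.3); im,T=look(); print(fit(cloud(im,T),"low_pot",.067,nom=(.472,.1355)).round(4))
else: print("NOT SEATED")
E
```

```text
low_pot wrist fit [ 4.497e-01 -3.184e-01  3.290e-02  4.497e-01 -3.174e-01  4.290e-02
  7.710e+02]
pick low_pot hit False w 0.77 gf 42.7 z 0.009 t 18.2
place hit True dz 0.0008 F [-1.4  0.   7.1] t 24.3917
[4.708e-01 1.356e-01 3.290e-02 4.711e-01 1.367e-01 1.099e-01 6.470e+02]
```

```bash
python3 - <<'E'
from h import *
g,im=survey("wide_lid",z=.2)
pick("wide_lid",g[:2],.019,opening=.7,force=30)
z0=readout.get_state()["tool_pos"][2]-.03
im,T=look(); save(im,"w_lid.png"); print(fit(cloud(im,T),"wide_lid",.03,nom=g[:2]))
robot.move_linear([*g[:2],.24],rate=.2)
e=place((.4717,.1356),z0+.067+.034,lift=.24)
if abs(e)<.0035:
    release(op=.7,up=.1); go(.472,.1355,.3); im,T=look(); print(fit(cloud(im,T),"wide_lid",.101,nom=(.472,.1355)).round(4))
    save(im,"w_lid2.png")
else: print("NOT SEATED")
E
```

```text
wide_lid wrist fit [ 4.477e-01 -1.217e-01  3.290e-02  4.477e-01 -1.199e-01  1.720e-02
  1.944e+03]
pick wide_lid hit False w 0.216 gf 29.1 z 0.0194 t 30.1667
[ 4.46879208e-01 -1.21457942e-01  3.33386548e-02  4.46672203e-01
 -1.10180233e-01  4.64277214e-02  5.04700000e+03]
place hit True dz 0.0002 F [-0.2 -0.3  4.8] t 35.7083
[4.704e-01 1.359e-01 3.280e-02 4.704e-01 1.374e-01 1.182e-01 1.998e+03]
```

View pics/w_lid2.png

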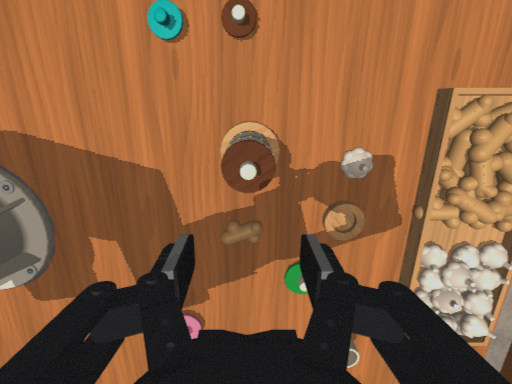

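The wide stack stands with the lid on top, centred at (248,165). The lid's disc top measures 118 mm, as expected when seated. The narrow pot and its lid are next.

```bash
python3 - <<'E'
from h import *
f,_=survey("narrow_stand"); g,im=survey("narrow_pot")
pick("narrow_pot",g[:2],.02)
z0=readout.get_state()["tool_pos"][2]-.03
robot.move_linear([*g[:2],.2],rate=.2)
e=place((f[0]+.0012,f[1]),z0+.009,lift=.2)
if abs(e)<.0035:
    release(up=.12); go(f[0],f[1],.25); im,T=look(); q=fit(cloud(im,T),"narrow_pot",.009,nom=f[:2]); print(q.round(4))
    np.save("np.npy",q)
else: print("NOT SEATED")
E
```

```text
narrow_stand wrist fit [6.327e-01 1.650e-02 3.400e-02 6.326e-01 1.790e-02 1.810e-02 1.579e+03]
narrow_pot wrist fit [ 6.503e-01 -2.360e-01  2.400e-02  6.502e-01 -2.351e-01  5.890e-02
  5.450e+02]
pick narrow_pot hit False w 0.559 gf 40.9 z 0.0206 t 42.4667
place hit True dz 0.0005 F [-0.7  0.7  6.2] t 47.9917
[6.326e-01 1.650e-02 2.400e-02 6.329e-01 1.690e-02 6.800e-02 4.390e+02]
```

```bash
python3 - <<'E'
from h import *
q=np.load("np.npy")
p=readout.get_state()["tool_pos"]; robot.move_linear([p[0],p[1],.3],rate=.3); go(.4567,.3205,.3)
g,im=survey("narrow_lid",z=.2)
pick("narrow_lid",g[:2],.019,opening=.7,force=30)
z0=readout.get_state()["tool_pos"][2]-.03
robot.move_linear([*g[:2],.25],rate=.2)
e=place((q[0]+.001,q[1]),z0+.009+.05,lift=.25)
if abs(e)<.0035:
    release(op=.7,up=.12); go(q[0],q[1],.3); im,T=look(); print(fit(cloud(im,T),"narrow_lid",.059,nom=q[:2]).round(4))
    go(.3,.45,.3)
    im=eyes.get_image("top"); P=cloud(im,T_of(im))
    for n,b,o in(("wide_lid",.101,"wide_stand"),("narrow_lid",.059,"narrow_stand")): print(n,fit(P,n,b,nom=TOP[o]).round(4))
    T=T_of(im)
    for n in("garlic_bulb","ginger_root","oil_bottle"): print(n,[w(T,r["location"]).round(3) for r in models.pinpoint(n,im)[:1]])
    im=eyes.get_image("scene"); save(im,"fin.png",s=1.5)
else: print("NOT SEATED")
E
```

```text
narrow_lid wrist fit [4.576e-01 3.185e-01 2.380e-02 4.576e-01 3.204e-01 1.720e-02 9.400e+02]
pick narrow_lid hit False w 0.196 gf 29.2 z 0.0192 t 55.0
place hit True dz 0.0 F [-0.6 -0.4  5.3] t 61.2917
[6.326e-01 1.610e-02 2.410e-02 6.325e-01 1.800e-02 7.620e-02 7.880e+02]
wide_lid [4.696e-01 1.380e-01 3.290e-02 4.695e-01 1.377e-01 1.177e-01 6.330e+02]
narrow_lid [6.318e-01 1.910e-02 2.370e-02 6.302e-01 1.960e-02 7.560e-02 2.580e+02]
garlic_bulb [array([0.643, 0.118, 0.004])]
ginger_root [array([ 0.457, -0.001, -0.001])]
oil_bottle [array([ 0.577, -0.418, -0.004])]
```

View pics/fin.png

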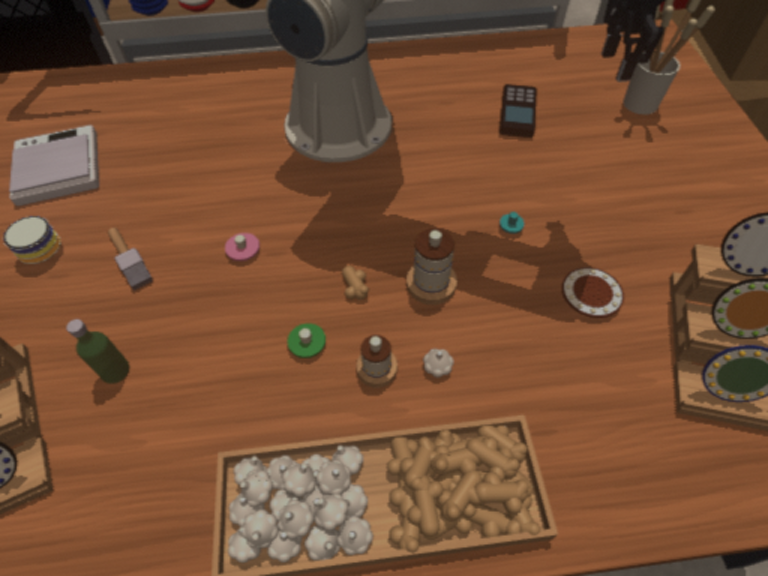

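Both stacks stand complete, the wide one at (433,265) and the narrow one at (377,355). The measured heights and axes are right, and the garlic, ginger and bottle are where they were.

```bash
python3 -c "
from h import *
robot.sleep(.5); print(robot.hand_in())"
```

```text
the job is handed in; nothing more can be done
None
```

Both stoneware sets are stacked and handed in: every piece measured within about 1 mm of its seated height and centred within about 3 mm, and the garlic, ginger and bottle did not move beyond measuring error; the hand-in call returned no verdict.

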